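# Sort hex spacers by length into the kit drawer and push it home

## Task

Pull the half-open kit drawer right out and put every loose hexagonal spacer from the bench into it, sorted by length: each goes into the row below the sample of its own length on top of the cabinet, all lying flat on the drawer's floor in a single layer. Then push the loaded drawer home, without slamming it, until it seats at its detent, and leave the other things on the bench where they are.

Things in the scene. Friction and masses are not known exactly. Their poses are not given: they have to be found in the camera images.
- cabinet: a low grey steel one-drawer kit cabinet fixed to the bench, 235 mm deep, 240 mm wide, 80 mm high. Origin: on the bench under the middle of its front face; its x axis points straight into the cabinet (the way the drawer closes), y to the left, z up.
- drawer (a joint): how far the drawer is pulled out, in m: 0 is fully home, the greatest is 0.19; it starts 0.06 to 0.10 out. It slides along the cabinet's x axis with about 1.2 N of friction; over the last 16 mm a sprung roller detent first resists (about 5 N of push in all), then, from about 3 mm out, draws the drawer in to 0 and holds it there.
- front_panel (a point): a point on the outer (robot-side) face of the drawer's blue front panel, midway across, 45 mm above the bench; moves with the drawer. The panel is 236 mm wide, 12 mm thick and reaches from 6 to 70 mm above the bench; it has no protruding handle: it is pushed on its face, and pulled by pinching the panel from above over its upper edge (the space behind it is free down to 36 mm above the bench). x axis as the cabinet's.
- row_left (a point): centre of the inner floor of the drawer's left (+y) row, 10 mm above the bench; moves with the drawer; axes as the cabinet's. The row is 165 mm long in x and 102 mm wide in y: it is bounded by the front panel (top 60 mm above this floor), a 34 mm high outer wall and rear wall, and a 26 mm high, 4 mm thick divider to the other row. The drawer has to be out more than about 175 mm for the whole row to be clear of the cabinet.
- row_right (a point): the same for the right (-y) row, 106 mm from row_left.
- sample_short: the short sample: a hexagonal steel spacer 34 mm long and 16 mm across flats, fixed on a black strip on top of the cabinet, 35 mm behind its front face (its top 98 mm above the bench), above the left or the right row: that row is for the short spacers. Origin at its centre, x along its length.
- sample_long: the long sample, 62 mm long and otherwise the same, fixed above the other row: that row is for the long spacers.
- short_1: a loose short hexagonal steel spacer, 34 mm long, 16 mm across flats, about 55 g, lying on the bench at the start (may be absent). Origin at its centre (8 mm above what it lies on), x along its length; it lies on one of its six flats.
- short_2: a loose short hexagonal steel spacer, 34 mm long, 16 mm across flats, about 55 g, lying on the bench at the start (may be absent). Origin at its centre (8 mm above what it lies on), x along its length; it lies on one of its six flats.
- short_3: a loose short hexagonal steel spacer, 34 mm long, 16 mm across flats, about 55 g, lying on the bench at the start (may be absent). Origin at its centre (8 mm above what it lies on), x along its length; it lies on one of its six flats.
- short_4: a loose short hexagonal steel spacer, 34 mm long, 16 mm across flats, about 55 g, lying on the bench at the start (may be absent). Origin at its centre (8 mm above what it lies on), x along its length; it lies on one of its six flats.
- long_1: a loose long hexagonal steel spacer, 62 mm long, 16 mm across flats, about 100 g, lying on the bench at the start (may be absent). Origin at its centre (8 mm above what it lies on), x along its length; it lies on one of its six flats.
- long_2: a loose long hexagonal steel spacer, 62 mm long, 16 mm across flats, about 100 g, lying on the bench at the start (may be absent). Origin at its centre (8 mm above what it lies on), x along its length; it lies on one of its six flats.
- long_3: a loose long hexagonal steel spacer, 62 mm long, 16 mm across flats, about 100 g, lying on the bench at the start (may be absent). Origin at its centre (8 mm above what it lies on), x along its length; it lies on one of its six flats.
- red_cap: bystander, to be left alone: a red round metal cap, 48 mm across, 16 mm high; origin on its underside.
- tape_roll: bystander, to be left alone: a white roll (ring), 50 mm across, 18 mm high; origin on its underside.
- oil_jar: bystander, to be left alone: a small clear jar with a black cap, 38 mm across, 45 mm high; origin on its underside.
- black_knob: bystander, to be left alone: a black waisted knob, 44 mm across, 42 mm high; origin on its underside.
- power_driver: bystander, to be left alone: a blue and black electric screwdriver lying down, 38 mm thick, 260 mm long along its x axis (from 130 mm behind to 130 mm ahead of its origin); origin on its underside.
- torch: bystander, to be left alone: a brass torch with a black head lying down, 34 mm thick, along its x axis from 55 mm behind to 80 mm ahead of its origin; origin on its underside.
- wrench: bystander, to be left alone: a steel wrench lying down, 160 mm long along its x axis; origin on its underside.

How it is judged:
By the outcome, as a careful person would: the job done as asked, in the order asked, and still so for the second after the job is handed in, with the robot touching nothing.
Of short_1, short_2, short_3, short_4, long_1, long_2, long_3 only 5 to 7 are there at a start; the rules pass over those that are not, and their reading is None.
At some moment in a run one of short_1, short_2, short_3, short_4, long_1, long_2, long_3 may be knocked a few centimetres aside while the robot is not near it.
Once in a run the grip may slacken for a moment while it holds something.
It also fails if it takes over 208 s, if anything falls off the work surface, if the arm or the gripper's body presses on something with over 40 N, if the wrist force passes 120 N, or if a joint passes its speed limit or range.

## Robot

A 6-joint arm with a two-finger parallel gripper is mounted at the origin on the work surface. World frame = base frame: x ahead of the robot, y to its left, z up, the work surface at z = 0. Lengths are in m, angles in rad, forces in N, time in s.
With the tool pointing down it reaches from about 0.275 to 0.875 m from the base axis. Payload 12.5 kg.
Tool frame: the origin (TCP) lies on the centre line of the jaws, within the pads' length; the fingertips stand r.finger_overhang ahead of it and the grasp point (between the pads) lies 3 mm ahead of it (r.finger_overhang is the distance from the TCP to the fingertips, in m); z points along the fingers, y is the direction in which the jaws open and shut (so a half turn about z gives the same grasp; the last joint's range is limited). The gripper opens to 85 mm and grips with 20 to 120 N. Pads are 22 mm wide; open, the fingers measure 114 mm over their backs; the gripper's body (76 mm by 85 mm) begins 54 mm behind the grasp point. The pads swing forward as they close: fully open they stand 13 mm farther back than shut.
Start: joints at [-1.337, 0.351, 1.652, -0, 1.139, -0.085], TCP at [0.172, -0.522, 0.253] pointing down, gripper open.
Joint ranges: [-2.75, 2.75], [-0.79, 2.1], [0.01, 2.65], [-1.57, 4.71], [0.07, 3.14], [-2.87, 2.87]. Speed limits (rad/s): [2.22, 2.22, 2.79, 3.14, 3.14, 3.14].

## Interface

Orientations are given as a unit quaternion [x, y, z, w].
In Python, from cell import r, optics gives the robot as it stands. The module is installed in compiled form; this text tells all that it offers. Calls block until the motion is done:
- r.move_to(position, orientation): joint-space move of the TCP to a pose.
- r.move_linear(position, rot=None, vel=0.15): straight line of the TCP; rot=None keeps the orientation; vel is the mean speed in m/s.
- r.set_joints(angles): joint-space move.
- r.set_gripper(opening, squeeze=None): opening from 0.0 (shut) to 1.0 (fully open); squeeze is the grip in N (None keeps the last); returns when the fingers have stopped.
- r.sleep(seconds).
- r.inverse_kinematics(position, orientation): joint angles nearest the present ones, or None.
- optics.get_image(name): name is "scene" or "top" or "wrist"; returns a dict with "pixels" (384x512x3 uint8, red, green, blue), "depth" (384x512 float32, m along the optical axis (not along the pixel's ray), 0 where there is no reading), "fx", "fy", "cx", "cy" (pixels), "camera_from_world" (4x4, takes a point from world to camera coordinates); the wrist camera has in their place "mount" (4x4, takes a point from camera to tool coordinates, whose origin is the TCP and whose axes are the flange's). Camera axes: x right, y down, z forward; pixel columns grow to the right and rows downward; lengths in m; the calibration is good to about 2 mm. The wrist camera is an equidistant fisheye: a pixel r from the principal point sees the ray r / f radians off the axis. A picture is of the moment at which its call begins: read the wrist's pose just before it.
A pose or a line that the arm cannot do raises r.PlanningError and nothing moves.
- r.hand_in(): hands the job in, once; it reports no verdict.
Readings, each from a call of its own:
- r.current_t(): time.
- r.current_q(): joint angles.
- r.current_qvel(): joint speeds.
- r.current_effort(): joint torques, N m.
- r.current_tool_pos(): TCP position.
- r.current_ee_rot(): TCP orientation.
- r.current_contact_force(): force on the tool from outside, world axes, zero at the start.
- r.current_torque(): the same for the moment, N m.
- r.current_opening(): opening from 0.0 (shut) to 1.0 (fully open).
Only numpy, scipy, OpenCV 4.12 (cv2) and the standard library are available. Lean on these libraries where they do the work, as an engineer would, in place of code of your own. Each camera call takes 0.05 s, during which the arm holds its last target. There are 200 camera calls.

## Working session

There is one attempt and no reset: what is moved stays moved. The work goes in short steps, each a Python script; the robot and the scene stay as the last script left them, time stands still between calls to the robot, and variables do not carry over. Pictures are saved under pics/ and viewed, about 12 in all and at most 16, crops included, and the job is handed in when it is done.

```bash
mkdir -p pics; python3 - <<'E'
from cell import r,optics
import cv2,numpy as np
for n in("top","scene"):
    d=optics.get_image(n); np.savez(f"{n}0.npz",**d)
    cv2.imwrite(f"pics/{n}0.png",cv2.resize(d["pixels"][:,:,::-1],(800,600),interpolation=cv2.INTER_CUBIC))
    print(n,d["fx"],d["fy"],d["cx"],d["cy"],np.round(d["camera_from_world"],3).tolist(),d["depth"].min(),d["depth"].max())
print(r.finger_overhang,r.current_t(),r.current_ee_rot(),r.current_opening(),r.current_contact_force())
E
```

```text
top 382.21739618404484 382.21739618404484 252.59311267718917 190.45078739574404 [[-0.017, -1.0, -0.011, -0.005], [-0.988, 0.019, -0.15, 0.554], [0.151, 0.009, -0.989, 1.427], [0.0, 0.0, 0.0, 1.0]] 0.0 2.4420595
scene 435.5301714520194 435.5301714520194 243.60064734085404 192.4514445705873 [[-0.514, 0.858, 0.02, 0.292], [0.533, 0.337, -0.776, -0.217], [-0.673, -0.388, -0.63, 1.661], [0.0, 0.0, 0.0, 1.0]] 0.0 3.8713305
0.022 0.1 [ 9.87323794e-01  1.58718130e-01 -3.65023734e-05 -5.29688477e-04] 0.9990957700513594 [ 0.61134418 -0.1997638  -0.32682066]
```

View pics/top0.png

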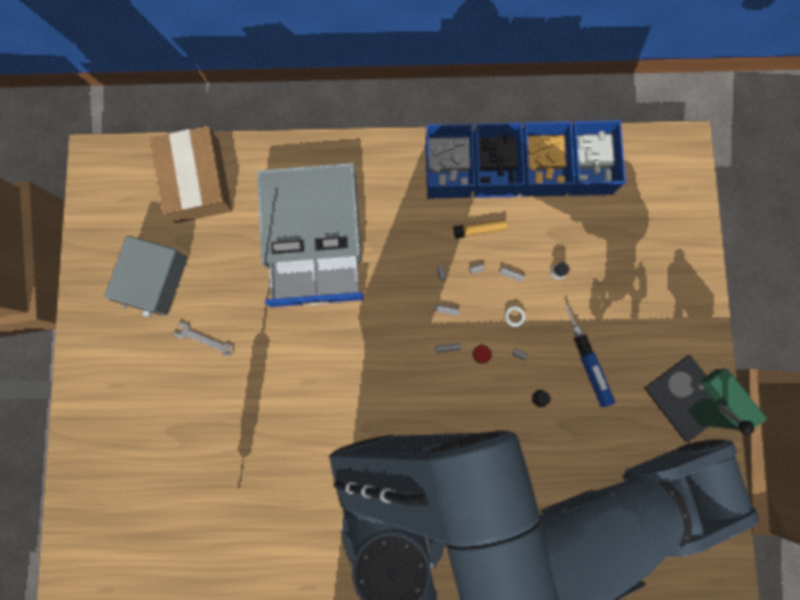

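View pics/scene0.png

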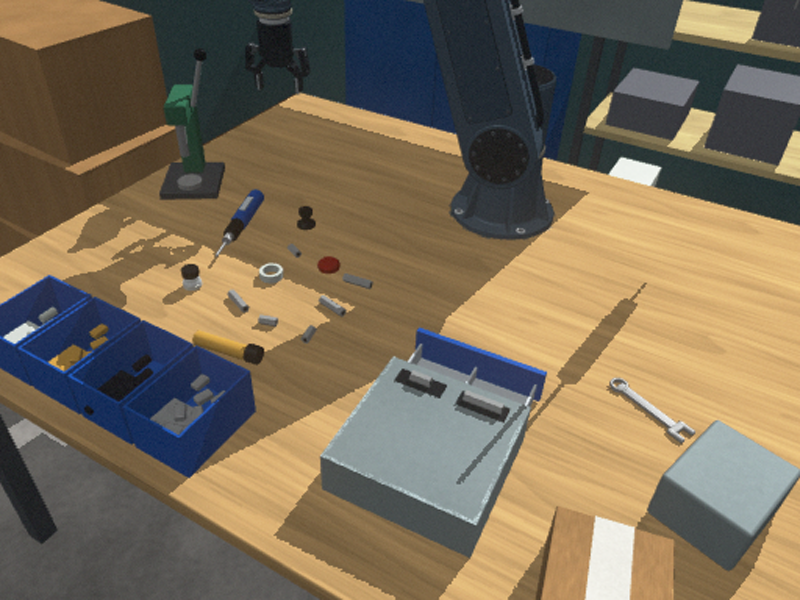

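The left (+y) sample is the long one and the right the short one. On the bench I see three long spacers, at top pixels (512,273), (447,310) and (447,348), and three short, at (441,272), (477,268) and (519,353). Next I'll get their positions, plus a wrist survey.

```bash
cat > h.py <<'E'
from cell import r,optics
import cv2,numpy as np
from scipy.spatial.transform import Rotation as R
def q(yaw): # tool down, jaws (tool y) at heading yaw+90deg, i.e. object axis heading = yaw
    return (R.from_euler('z',yaw)*R.from_quat([1,0,0,0])).as_quat()
def cloud(name,d=None):
    """world xyz per pixel (HxWx3), pixels"""
    if name=="wrist":
        p,e=np.array(r.current_tool_pos()),R.from_quat(r.current_ee_rot())
        d=optics.get_image(name); T=np.eye(4); T[:3,:3]=e.as_matrix(); T[:3,3]=p; T=T@np.array(d["mount"])
    else:
        d=d or optics.get_image(name); T=np.linalg.inv(d["camera_from_world"])
    v,u=np.mgrid[:384,:512]; x=(u-d["cx"])/d["fx"]; y=(v-d["cy"])/d["fy"]
    if name=="wrist":
        th=np.hypot(x,y)+1e-9; k=np.tan(np.minimum(th,1.4))/th; x,y=x*k,y*k
    z=d["depth"]; P=np.dstack([x*z,y*z,z])@T[:3,:3].T+T[:3,3]; P[z==0]=np.nan
    return P,d["pixels"]
def ortho(P,img,x0,x1,y0,y1,s=0.001):
    """top-down resampling: row=(x1-x)/s col=(y1-y)/s"""
    H,W=int((x1-x0)/s),int((y1-y0)/s); out=np.zeros((H,W,3),np.uint8)
    m=np.isfinite(P[...,0]); p=P[m]; c=img[m]
    i=((x1-p[:,0])/s).astype(int); j=((y1-p[:,1])/s).astype(int)
    k=(i>=0)&(i<H)&(j>=0)&(j<W); out[i[k],j[k]]=c[k]; return out
def blobs(P,lo=.006,hi=.022,box=None,img=None):
    m=(P[...,2]>lo)&(P[...,2]<hi)
    if box: m&=(P[...,0]>box[0])&(P[...,0]<box[1])&(P[...,1]>box[2])&(P[...,1]<box[3])
    n,l,s,c=cv2.connectedComponentsWithStats(m.astype(np.uint8),connectivity=4); o=[]
    for i in range(1,n):
        if s[i,4]<12: continue
        p=P[l==i]; (cx,cy),(w,h),a=cv2.minAreaRect(p[:,:2].astype(np.float32)*1000)
        if w<h: w,h,a=h,w,a+90
        rgb=img[l==i].mean(0).round() if img is not None else None
        o.append((round(cx/1000,4),round(cy/1000,4),round(np.median(p[:,2]),4),round(w),round(h),round((a+90)%180-90,1),s[i,4],rgb))
    return o
E
python3 - <<'E'
from h import *
d=dict(np.load("top0.npz")); P,im=cloud("top",d)
for b in blobs(P,box=(.3,.9,-.6,.05),img=im): print(b)
print("bench z",np.nanmedian(P[230:250,230:280,2]))
# cabinet
m=(P[...,2]>.06)&(P[...,2]<.11)&(P[...,1]>0.05)&(P[...,1]<.45)&(P[...,0]>.4)&(P[...,0]<1)
blue=m&(im[...,2].astype(int)>im[...,0]+60)
for k in(blue,m&~blue):
    p=P[k]; print(p.shape,np.median(p[:,2]),cv2.minAreaRect(p[:,:2].astype(np.float32)))
E
```

```text
(0.8845, -0.5146, np.float64(0.0106), 33, 11, 87.1, np.int32(21), array([57., 71., 96.]))
(0.8879, -0.5648, np.float64(0.0142), 26, 4, 88.7, np.int32(13), array([67., 73., 79.]))
(0.8877, -0.398, np.float64(0.0128), 25, 5, -89.9, np.int32(13), array([71., 61., 55.]))
(0.88, -0.4399, np.float64(0.0115), 30, 19, 89.5, np.int32(23), array([66., 63., 66.]))
(0.8835, -0.1968, np.float64(0.0091), 25, 15, 86.6, np.int32(20), array([46., 60., 89.]))
(0.8777, -0.3241, np.float64(0.0144), 46, 23, 42.6, np.int32(23), array([24., 34., 55.]))
(0.8245, -0.2272, np.float64(0.0155), 29, 13, 40.4, np.int32(14), array([57., 66., 93.]))
(0.8189, -0.521, np.float64(0.0131), 112, 9, 85.0, np.int32(36), array([44., 47., 61.]))
(0.8173, -0.2929, np.float64(0.0132), 85, 6, 89.1, np.int32(28), array([ 70.,  79., 115.]))
(0.8166, -0.414, np.float64(0.0142), 88, 7, 88.9, np.int32(30), array([49., 50., 61.]))
(0.8188, -0.1376, np.float64(0.0116), 71, 2, -89.4, np.int32(27), array([44., 47., 62.]))
(0.72, -0.224, np.float64(0.0181), 35, 9, -79.3, np.int32(18), array([186., 146.,  83.]))
(0.6301, -0.2219, np.floa
[... 494 characters left out ...]
32(81), array([170., 169., 159.]))
(0.4327, -0.1431, np.float64(0.0143), 62, 21, -84.5, np.int32(74), array([97., 93., 88.]))
(0.4144, -0.2269, np.float64(0.0152), 47, 45, -71.5, np.int32(119), array([93., 38., 32.]))
(0.4112, -0.3197, np.float64(0.0149), 34, 19, 66.6, np.int32(44), array([97., 92., 87.]))
(0.3154, -0.3581, np.float64(0.0098), 36, 14, -52.5, np.int32(24), array([47., 40., 34.]))
bench z 0.00042734610711447907
(196, 3) 0.06945827579523334 ((0.552692174911499, 0.18122440576553345), (0.012233596295118332, 0.23134201765060425), 3.571056842803955)
(4195, 3) 0.07995495733061198 ((0.7703845500946045, 0.26175299286842346), (0.4529607892036438, 0.3735198378562927), 2.649695634841919)
```

```bash
cat > cab.py <<'E'
from h import *
def fit(P,im,box=(.38,.95,.02,.36)):
    x,y,z=P[...,0],P[...,1],P[...,2]
    b=(x>box[0])&(x<box[1])&(y>box[2])&(y<box[3])
    blue=b&(z>.062)&(z<.078)&(im[...,2].astype(int)>im[...,0]+50)
    out=[]
    for k in(blue,b&(z>.076)&(z<.084)):
        n,l,s,c=cv2.connectedComponentsWithStats(k.astype(np.uint8)); i=1+np.argmax(s[1:,4])
        out.append(cv2.minAreaRect(P[l==i][:,:2].astype(np.float32)*1000)+(s[i,4],))
    return out
E
python3 - <<'E'
from cab import *
d=dict(np.load("top0.npz")); P,im=cloud("top",d); print(fit(P,im))
t=r.current_t(); r.move_to([.53,.18,.33],q(np.deg2rad(93.5))); print(r.current_t()-t,r.current_q())
P,im=cloud("wrist"); print(fit(P,im))
cv2.imwrite("pics/w1.png",im[:,:,::-1])
E
```

```text
[((553.2329711914062, 181.55279541015625), (12.931804656982422, 232.07875061035156), 3.7966034412384033, np.int32(203)), ((763.8895263671875, 196.14089965820312), (237.35787963867188, 240.92327880859375), 3.4256136417388916, np.int32(2849))]
2.7917 [ 2.43128017e-01  3.01958687e-01  1.52698309e+00 -5.54818842e-05
  1.31273654e+00  1.83100879e-01]
[((554.3504638671875, 187.1354522705078), (11.837740898132324, 232.06961059570312), 3.6858866214752197, np.int32(1443)), ((765.3251953125, 198.50302124023438), (237.2884979248047, 240.8048553466797), 3.560992479324341, np.int32(20626))]
```

View pics/w1.png

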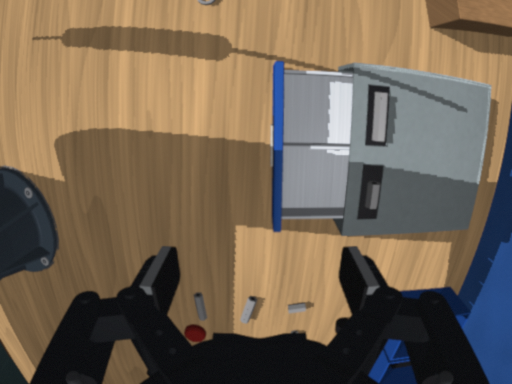

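Wrist view: cabinet at 3.56° yaw, panel (blue) at pixels x≈278, y 62–230. The long sample is over the left row (380,115) and the short over the right (372,190). Now I'll pinch and pull.

```bash
cat >> cab.py <<'E'
YAW=np.deg2rad(3.56); AX=np.array([np.cos(YAW),np.sin(YAW)]); AY=np.array([-AX[1],AX[0]]); F=np.array([.6473,.1900])
def C(x,y,z): return [*(F+x*AX+y*AY),z]
E
python3 - <<'E'
from cab import *
Q=q(YAW+np.pi/2)
f=lambda:np.round(r.current_contact_force(),1)
r.set_gripper(0.5,squeeze=40)
r.move_to(C(-.094,0,.13),Q); print(f())
r.move_linear(C(-.094,0,.066),vel=.06); print(f(),r.current_opening())
r.set_gripper(0.0,squeeze=60); print("grip",r.current_opening(),f(),r.current_tool_pos())
r.move_linear(C(-.094-.086,0,.066),vel=.06); print(f(),r.current_opening())
for k in range(4):
    r.move_linear(C(-.180-.002*(k+1),0,.066),vel=.02); F_=f(); print(k,F_)
    if abs(F_[0])>10: break
r.set_gripper(0.45); print(f())
r.move_linear(C(-.186,0,.2),vel=.15)
r.move_to(C(-.10,0,.36),Q)
P,im=cloud("wrist"); print(fit(P,im)); cv2.imwrite("pics/w2.png",im[:,:,::-1])
p=(P[...,:2]-F)@np.c_[AX,AY]; m=(P[...,2]>.03)&(P[...,2]<.06)&(np.abs(p[...,1])<.12)&(p[...,0]<0)&(p[...,0]>-.3)
print(np.histogram(p[m][:,0],12), np.histogram(p[m][:,1],24)); print(r.current_t())
E
```

```text
[-0.1 -0.2  0.6]
[-0.  -0.1 -0.1] 0.49947267678745083
grip 0.1247258933473129 [-1.  -0.7  5.2] [0.55385294 0.18422524 0.06651148]
[-1.1  0.6  8.7] 0.1285008799041935
0 [0.2 0.2 9. ]
1 [-0.1  0.7  8.5]
2 [-1.1  0.1  8.9]
3 [-0.8  0.4  8.6]
[ 0.4 -0.4  0.4]
[((459.7981872558594, 180.27273559570312), (12.268296241760254, 231.07606506347656), 3.406813859939575, np.int32(1277)), ((765.4933471679688, 198.56719970703125), (237.04824829101562, 240.0031280517578), 3.4810032844543457, np.int32(19642))]
(array([671, 124, 130, 138, 139, 140, 142, 133, 128, 121, 513, 283]), array([-1.83251177e-01, -1.67980967e-01, -1.52710757e-01, -1.37440548e-01,
       -1.22170338e-01, -1.06900128e-01, -9.16299182e-02, -7.63597083e-02,
       -6.10894985e-02, -4.58192887e-02, -3.05490789e-02, -1.52788690e-02,
       -8.65922671e-06])) (array([ 20, 682,  46,  46,  44,  52,  47,  48,  49,  48,  55, 116, 410,
        55,  54,  56,  52,  48,  57,  62,  45,  59, 383, 128]), array([-1.18091637e-01, -1.08243569e-01, -9.83955013e-02, -8.85474334e-02,
       -7.86993654e-02, -6.88512975e-02, -5.90032295e-02, -4.91551615e-02,
       -3.93070936e-02, -2.94590256e-02, -1.96109577e-02, -9.76288970e-03,
        8.51782547e-05,  9.93324621e-03,  1.97813142e-02,  2.96293821e-02,
        3.94774501e-02,  4.93255180e-02,  5.91735860e-02,  6.90216540e-02,
        7.88697219e-02,  8.87177899e-02,  9.85658578e-02,  1.08413926e-01,
        1.18261994e-01]))
10.675
```

```bash
cat > pick.py <<'E'
from cab import *
N={'s1':(.630,-.222),'s2':(.620,-.131),'s3':(.411,-.320),'s4':(.611,-.418),'l1':(.614,-.310),'l2':(.525,-.144),'l3':(.433,-.143)}
f=lambda:np.round(r.current_contact_force(),1)
def best(pos,yaw):
    q0=np.array(r.current_q()); c=[]
    for y in(yaw,yaw+np.pi):
        j=r.inverse_kinematics(pos,q(y))
        if j is not None: c.append((np.abs(np.array(j)-q0).max(),y))
    return min(c)[1]
def find(xy,L,rad=.07):
    P,im=cloud("wrist"); o=[]
    for b in blobs(P,box=(xy[0]-.12,xy[0]+.12,xy[1]-.12,xy[1]+.12),img=im):
        c=np.array(b[7]); 
        if abs(b[3]-L)<9 and 11<b[4]<26 and np.ptp(c)<35 and np.hypot(b[0]-xy[0],b[1]-xy[1])<rad: o.append(b)
    o.sort(key=lambda b:np.hypot(b[0]-xy[0],b[1]-xy[1])); return o,P,im
def pick(xy,L,h=.22):
    r.set_gripper(.55)
    yaw=best([*xy,h],0 if False else np.pi/2)
    r.move_to([*xy,h],q(yaw)); o,P,im=find(xy,L)
    if not o: print("not found",blobs(P,box=(xy[0]-.12,xy[0]+.12,xy[1]-.12,xy[1]+.12),img=im)); return False
    b=o[0]; print("seen",b[:6]); x,y=b[:2]; yaw=best([x,y,.1],np.deg2rad(b[5]))
    r.move_to([x,y,.10],q(yaw)); r.move_linear([x,y,.0245],vel=.08)
    if abs(f()[2])>6: print("touch",f())
    r.set_gripper(0,squeeze=60); g=r.current_opening()
    r.move_linear([x,y,.13],vel=.15); print("grip",round(g,3),round(r.current_opening(),3),f()); return r.current_opening()>.1
def place(cx,cy):
    Q=q(best(C(cx,cy,.14),YAW+np.pi/2))
    r.move_to(C(cx,cy,.14),Q); g=r.current_opening(); print("carry",round(g,3))
    if g<.1: return False
    r.move_linear(C(cx,cy,.0355),vel=.08); print("down",f(),round(r.current_opening(),3))
    r.set_gripper(.36); r.move_linear(C(cx,cy,.15),vel=.15); print("t",round(r.current_t(),1)); return True
E
python3 - <<'E'
from pick import *
if pick(N['l2'],62): print(place(-.062,.055))
r.move_to(C(-.1,0,.3),q(YAW+np.pi/2)); P,im=cloud("wrist"); cv2.imwrite("pics/w3.png",im[:,:,::-1])
E
```

```text
seen (0.528, -0.1399, np.float64(0.0149), 63, 19, 77.5)
grip 0.178 0.181 [-0.8 -0.2 -2.1]
carry 0.181
down [ 0.8 -0.3 -0.4] 0.179
t 19.3
True
```

View pics/w3.png

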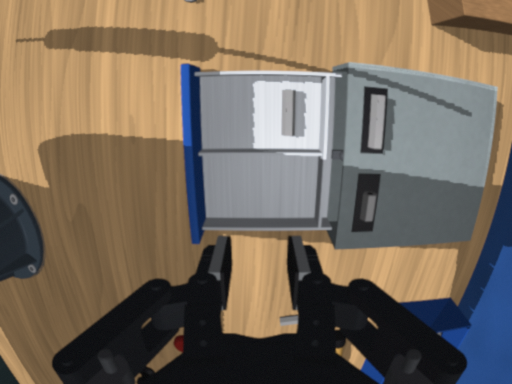

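The long spacer lies in the left row at (294,113), and the drawer is fully out. I'll continue with the rest.

```bash
python3 - <<'E'
from pick import *
for n,cx,cy in [('l3',-.102,.055),('l1',-.144,.055),('s2',-.062,-.051),('s1',-.102,-.051)]:
    print(n)
    if not(pick(N[n],62 if n[0]=='l' else 34) and place(cx,cy)): print("STOP"); break
d=optics.get_image("top"); np.savez("top1.npz",**d)
E
```

```text
l3
seen (0.4327, -0.1409, np.float64(0.0149), 63, 19, -83.2)
grip 0.183 0.181 [ 0.3 -0.3 -1.2]
carry 0.179
down [ 0.  -1.  -0.6] 0.182
t 28.8
l1
seen (0.6151, -0.3081, np.float64(0.0148), 63, 19, 67.5)
grip 0.178 0.181 [ 0.  -0.1 -1.3]
carry 0.179
down [ 0.3  0.8 -1.2] 0.173
t 38.7
s2
seen (0.6216, -0.1305, np.float64(0.015), 33, 19, 12.6)
grip 0.179 0.18 [-0.3  0.1 -0.6]
carry 0.181
down [-0.  -0.3 -0.5] 0.177
t 47.8
s1
seen (0.6311, -0.2196, np.float64(0.0148), 35, 19, -72.8)
grip 0.18 0.181 [-0.  -0.6 -0.8]
carry 0.181
down [ 0.3  0.4 -0.3] 0.183
t 56.5
```

```bash
python3 - <<'E'
from pick import *
print(pick(N['s3'],34) and place(-.144,-.051))
r.move_to(C(-.1,0,.3),q(YAW+np.pi/2)); P,im=cloud("wrist"); cv2.imwrite("pics/w4.png",im[:,:,::-1])
p=(P[...,:2]-F)@np.c_[AX,AY]; P2=np.dstack([p,P[...,2]])
for b in blobs(P2,.018,.035,box=(-.18,-.02,-.1,.105)): print(b[:7])
for n in("top","scene"):
    d=optics.get_image(n); np.savez(f"{n}2.npz",**d)
    if n=="top": c=d["pixels"][70:290,190:512]
    else: c=d["pixels"][80:250,60:290]
    cv2.imwrite(f"pics/{n}2.png",cv2.resize(c[:,:,::-1],None,fx=2.4,fy=2.4,interpolation=cv2.INTER_CUBIC))
E
```

```text
seen (0.4135, -0.3181, np.float64(0.0148), 34, 18, 64.8)
grip 0.18 0.18 [-0.3 -0.2 -0.6]
carry 0.18
down [-0.2 -0.4 -0.1] 0.177
t 65.8
True
(-0.0785, 0.0183, np.float64(0.0268), 186, 85, 33.2, np.int32(472))
(-0.1438, 0.055, np.float64(0.0249), 62, 18, 88.7, np.int32(619))
(-0.1077, 0.0554, np.float64(0.0249), 61, 17, -89.9, np.int32(591))
(-0.0692, 0.0549, np.float64(0.0248), 62, 18, 88.8, np.int32(618))
(-0.0242, -0.0504, np.float64(0.027), 99, 1, 89.9, np.int32(158))
(-0.1435, -0.0507, np.float64(0.0248), 35, 18, -89.8, np.int32(299))
(-0.1017, -0.0505, np.float64(0.0248), 35, 17, -89.7, np.int32(299))
(-0.0622, -0.0506, np.float64(0.0251), 34, 18, -87.1, np.int32(280))
```

View pics/w4.png

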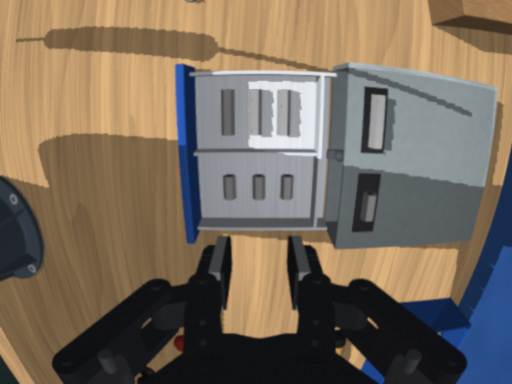

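View pics/top2.png

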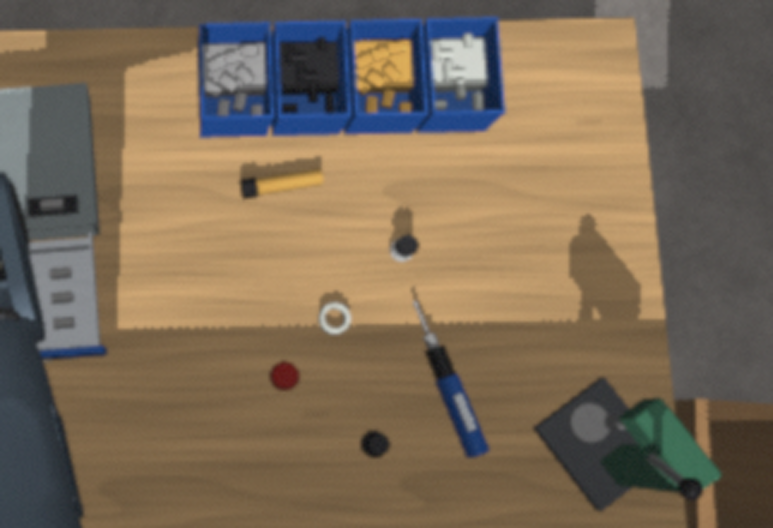

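View pics/scene2.png

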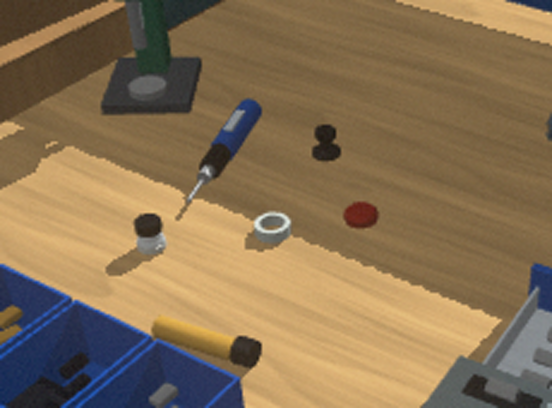

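All six lie flat in the correct rows (depth top 25 mm over the bench, single layer). The bench has no spacers left, and the bystanders are unmoved. Now I'll close the drawer gently.

```bash
python3 - <<'E'
from pick import *
Z=.058
y=best(C(-.26,0,.2),YAW); Q=q(y)
r.set_gripper(0,squeeze=40)
r.move_to(C(-.26,0,.25),Q); P,im=cloud("wrist"); print(fit(P,im)[0])
r.move_linear(C(-.26,0,Z),vel=.12)
fx=lambda:float(np.dot(r.current_contact_force()[:2],AX))
x=-.235; r.move_linear(C(x,0,Z),vel=.05); print(fx())
x=-.06; r.move_linear(C(x,0,Z),vel=.04); print(x,fx(),r.current_t())
log=[]
while x<0.0:
    x+=.002; r.move_linear(C(x,0,Z),vel=.02); log.append((round(x,3),round(fx(),1)))
    if x>-.045 and fx()<-3: break
print(log,r.current_t())
E
```

```text
Traceback (most recent call last):
  File "cab.py", line 8, in fit
    n,l,s,c=cv2.connectedComponentsWithStats(k.astype(np.uint8)); i=1+np.argmax(s[1:,4])
                                                                      ~~~~~~~~~^^^^^^^^^
ValueError: attempt to get argmax of an empty sequence
```

```bash
python3 - <<'E'
from pick import *
Z=.058
r.move_linear(C(-.26,0,Z),vel=.12)
fx=lambda:float(np.dot(r.current_contact_force()[:2],AX))
print(r.current_q().round(2) if hasattr(r.current_q(),'round') else r.current_q(),f())
for x in(-.235,-.2,-.13,-.06): r.move_linear(C(x,0,Z),vel=.04); print(x,round(fx(),1))
log=[]
while x<0.0:
    x+=.002; r.move_linear(C(x,0,Z),vel=.02); log.append((round(x,3),round(fx(),1)))
    if log[-1][1]<-2.5: break
print(log,r.current_t())
E
```

```text
[ 0.31  0.47  2.1  -0.    0.57 -1.32] [-0.2 -0.1  0.2]
-0.235 0.4
-0.2 0.1
-0.13 -0.7
-0.06 -0.2
[(-0.058, 0.6), (-0.056, 0.2), (-0.054, -0.2), (-0.052, 0.5), (-0.05, -0.9), (-0.048, -0.6), (-0.046, -0.0), (-0.044, -0.3), (-0.042, 0.2), (-0.04, -0.5), (-0.038, -0.6), (-0.036, -0.5), (-0.034, -3.1)] 79.0917
```

```bash
python3 - <<'E'
from pick import *
Z=.058; fx=lambda:float(np.dot(r.current_contact_force()[:2],AX))
x=-.034; log=[]
while x<-.012:
    x+=.001; r.move_linear(C(x,0,Z),vel=.012); log.append((round(x,3),round(fx(),1)))
    if log[-1][1]<-9: break
print(log)
r.move_linear(C(-.08,0,Z),vel=.08); r.move_linear(C(-.08,0,.2),vel=.15)
r.move_to(C(-.08,0,.33),q(YAW+np.pi/2)); P,im=cloud("wrist"); print(fit(P,im)); cv2.imwrite("pics/w5.png",im[:,:,::-1])
print(r.current_t(),(np.array(fit(P,im)[0][0])/1000-F)@np.c_[AX,AY])
E
```

```text
[(-0.033, -5.0), (-0.032, -4.6), (-0.031, -2.7), (-0.03, -3.1), (-0.029, -2.3), (-0.028, -1.8), (-0.027, -1.0), (-0.026, -0.1), (-0.025, 0.3), (-0.024, -0.1), (-0.023, 0.2), (-0.022, -0.2), (-0.021, -5.1), (-0.02, -11.5)]
[((641.152587890625, 191.475830078125), (12.616311073303223, 232.26817321777344), 3.4983909130096436, np.int32(1519)), ((765.3319091796875, 198.010986328125), (237.12327575683594, 241.1009521484375), 3.508327007293701, np.int32(22755))]
86.0417 [-0.00604391  0.0018547 ]
```

View pics/w5.png

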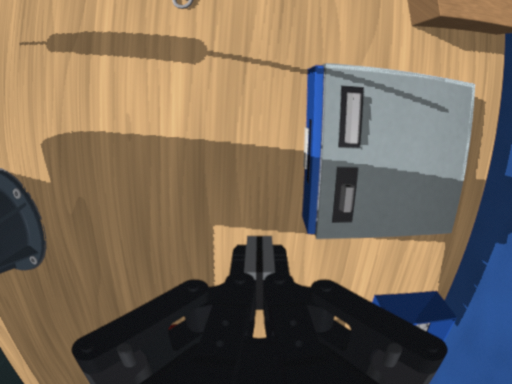

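The panel is flush against the cabinet (centre 6 mm in front of its face). The detent was passed and the hard stop felt. Last, a numeric bystander check, then hand in.

```bash
python3 - <<'E'
from pick import *
r.move_to([.3,.0,.45],q(YAW+np.pi/2))
a=cloud("top",dict(np.load("top0.npz"))); b=cloud("top")
for n,(P,im) in(("0",a),("now",b)):
    print(n)
    for k in blobs(P,.006,.06,box=(.28,.78,-.6,.04),img=im)+blobs(P,.004,.03,box=(.35,.6,.3,.5),img=im): print(k[:2],k[3:5],k[6])
r.hand_in(); print(r.current_t())
E
```

```text
0
(0.7355, -0.2361) (142, 37) 260
(0.6301, -0.2219) (36, 17) 38
(0.6162, -0.4257) (35, 34) 100
(0.6196, -0.1314) (34, 19) 42
(0.614, -0.3099) (61, 18) 71
(0.525, -0.1444) (64, 18) 72
(0.5053, -0.3103) (48, 47) 85
(0.4065, -0.4839) (256, 46) 541
(0.4327, -0.1431) (62, 21) 76
(0.4144, -0.2269) (47, 45) 121
(0.4112, -0.3197) (34, 19) 45
(0.304, -0.3619) (42, 35) 98
(0.4538, 0.4475) (114, 23) 97
now
(0.73, -0.2339) (135, 35) 252
(0.6165, -0.4325) (47, 35) 100
(0.5054, -0.3109) (48, 48) 81
(0.4062, -0.4842) (257, 50) 541
(0.415, -0.2267) (49, 44) 123
(0.3046, -0.3631) (41, 35) 102
(0.4718, 0.484) (36, 16) 24
(0.4501, 0.4395) (71, 22) 59
(0.4331, 0.3964) (25, 12) 15
the job is handed in; nothing more can be done
the job is handed in; nothing more can be done
```

The job is done and handed in. I pulled the drawer out about 94 mm to nearly its full travel. All six loose spacers then went in: three long in the left row and three short in the right, each under its own sample. After that I pushed the drawer home slowly, and the clock read about 86 s once it was shut.

**Last checks:**
- **Spacers:** before closing, depth showed all six flat in a single layer at their correct lengths. None were left on the bench.
- **Drawer seat:** the push force peaked at about 5 N at the detent and fell to zero as the drawer drew in. It then rose to 11.5 N at the hard stop. Afterwards the panel sat flush with the cabinet front, its centre 6 mm ahead of it.
- **Bystanders:** cap, tape roll, knob and driver matched their starting positions to within about 1 mm.

**Less certain:**
- **Oil jar and torch:** their depth outlines differed from the start by 6–7 mm. Each outline also changed size, so I take this as edge noise; I did not touch either one.
- **Wrench:** its depth outline came out broken up this time, so its position could not be compared. The arm never went near it.
- **Drawer shift:** the drawer moved about 6 mm farther out partway through loading. I don't know the cause, and it had no effect on the result.

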